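Weigh by feel, sort the rack boxes and scan the stock label

ROBOT

A 6-joint arm with a two-finger parallel gripper is mounted at the origin on the work surface. World frame = base frame: x ahead of the robot, y to its left, z up, the work surface at z = 0. Lengths are in mm, angles in rad, forces in N, time in s.
With the tool pointing down it reaches from about 350 to 975 mm from the base axis. Payload 7.1 kg.
Tool frame: the origin (TCP) lies at the very end of the fingers, on their centre line; the grasp point (between the pads) lies tcp_to_grasp behind it (tcp_to_grasp is the distance from the TCP to the grasp point, in mm); z points along the fingers, x is the direction in which the jaws open and shut, and the axes are right-handed (so a half turn about z gives the same grasp; the last joint's range is limited). The gripper opens to 88 mm and grips with 3 to 60 N. Pads are 20 mm wide; open, the fingers measure 115 mm over their backs; the gripper's body (75 mm by 178 mm) begins 61 mm behind the grasp point.
Start: joints at [1.178, 0.423, 1.63, -0, 1.089, -0.019], TCP at [228.19, 581.837, 222.675] pointing down, gripper open.
Joint ranges: [-3, 3], [-0.9, 2.11], [0.09, 2.58], [-1.31, 4.45], [0.11, 2.69], [-2.54, 2.54]. Speed limits (rad/s): [2.39, 2.39, 3.01, 3.14, 3.14, 3.14].

INTERFACE

Orientations are given as a rotation vector (axis times angle).
In Python, from workcell import get_obs, get_image, close_job, recognise, mark_of, tcp_to_grasp gives the robot as it stands. The module is installed in compiled form; this text tells all that it offers.
- The arm moves only by the tool move_arm, never from a script. Its argument "motion" is a list of rows, each a list of 7 numbers: the shift along the world's x, y, z in mm, then the turn, a rotation vector about the world's x, y, z in rad, then the finger opening in mm, from 0 to 87.8. A call has 1 to 5 rows; each row is the pose to reach, as a shift and turn from the pose commanded when the call began; what a row does not reach only later rows make up. A row lasts 1/12 s, in which the tool goes at most 41.7 mm and 7.16 degrees, less where a joint would pass 70% of its speed; a pose out of reach is approached as far as the arm can. A call with a gripper value outside its range is refused whole. The fingers move at their own pace and stop on an object; the grip force is fixed at half the most. Time passes only in rows, so rows that repeat a pose let the fingers close. It gives the time, the measured TCP pose, the force and the opening at its end, in the units of the state.
- get_obs(): the state, without advancing time (a new reading comes with each control period).
- get_image(name): name is "scene" or "top" or "wrist"; returns a dict with "color" (384x512x3 uint8, red, green, blue), "mtx" (3x3 intrinsics, pixels), "camera_from_world" (4x4, takes a point from world to camera coordinates). Camera axes: x right, y up, looking along -z (the intrinsics and any distortion apply to the point x, -y, -z); pixel columns grow to the right and rows downward; lengths in mm; the calibration is good to about 2 mm. The wrist camera is an equidistant fisheye: a pixel r from the principal point sees the ray r / f radians off the axis. A picture is of the moment at which its call begins. There is no depth.
- close_job(): hands the job in, once; it reports no verdict.
Trained networks look in a picture, given as the dict that the camera call returned (one of the last four; its "shot" number tells which), for a name from the list of things; names that differ only in an ending like _2 or _b are one class to them, and where a whole thing is asked for, a point or a joint stands for the part that bears it (a point fixed in the world has none). Each returns a list of dicts, best first, with "p" (0 to 1); they miss things now and then, are a little off and sometimes report something else, mostly with a low value. They report only what shows in the picture. A call takes as long as a camera call. They do not tell look-alikes from the thing itself.
- recognise(picture, label): "bbox" ([centre column, centre row, width, height] in pixels, round what is visible of it).
- mark_of(picture, label): "location" ([row, column] in pixels: a listed point, or the origin of a listed thing).
The state is a dict: "t": time; "qpos": joint angles; "qvel": joint speeds; "joint_torque": joint torques, N m; "ee_pos": TCP position; "orientation": TCP orientation; "ft_force": force on the tool from outside, world axes, zero at the start; "moment": the same for the moment, N m; "width": finger opening in mm.
Only numpy, scipy, OpenCV 4.12 (cv2) and the standard library are available. Lean on these libraries where they do the work, as an engineer would, in place of code of your own. Each camera call takes 0.05 s, during which the arm holds its last target. There are 200 camera calls.

TASK

Feel how heavy each rack box is by lifting just its tab end a little, and slide it over the bench onto the ribbed mat if it weighs more than 550 g or onto the paper pad if it weighs less (within 60 g of that, either will do); the lids are loose, so the other end of a box must stay down on the bench and no box may be tipped steeply. When all boxes stand sorted and let go, take the scanner from its cradle, aim it squarely at the middle of the label on the slanted stand from about 100 mm and hold it steady for a second, then lay it back on the cradle as it was, leaving everything else alone. A box that is knocked out of place must be put right again before you finish.

Things in the scene. Friction and masses are not known exactly. Their poses are not given: they have to be found in the camera images.
- box1: Closed white rack box 120 (x) x 64 (y) x 54 (z) mm; origin: centre of its underside. 200 to 900 g in all, unseen, centre of mass at its middle; all boxes look alike. Starts between the mats, boxes side by side 90 mm apart in y, tab end (-x) to the robot. Three or four are there; absent ones read None. Slides if dragged or pushed by its tab.
- box1_grip (a point): Where to pinch the pull tab of box1: an upright bar 22 (x) x 10 (y) mm, 6 to 94 mm high, past the box's -x end; this point is 76 mm from the box's middle, 78 mm above the bench. Hinged about y 72 mm from the middle, 12 mm up, nearly free (0.03 N m/rad); 10 g. Raised 10 to 15 mm, it tips the box on its +x bottom edge; the pull is 0.44 of the weight.
- box1_far (a point): Middle of box1's bottom edge at the end away from the tab (+60 mm in x from its origin); height 0 at rest on the bench.
- box2: Another rack box, the same as box1, with its own weight; may be absent.
- box2_grip (a point): Where to pinch the pull tab of box2, as box1_grip. (Wrist force readings scatter by about 0.5 N: average a second or more. Rubbing of the far edge, up to 0.6 of the load on it, shifts the pull by up to a tenth.)
- box2_far (a point): Middle of box2's bottom edge at the end away from the tab (+60 mm in x from its origin); height 0 at rest on the bench.
- box3: Another rack box, the same as box1, with its own weight; may be absent.
- box3_grip (a point): Where to pinch the pull tab of box3, as box1_grip. (Wrist force readings scatter by about 0.5 N: average a second or more. Rubbing of the far edge, up to 0.6 of the load on it, shifts the pull by up to a tenth.)
- box3_far (a point): Middle of box3's bottom edge at the end away from the tab (+60 mm in x from its origin); height 0 at rest on the bench.
- box4: Another rack box, the same as box1, with its own weight; may be absent.
- box4_grip (a point): Where to pinch the pull tab of box4, as box1_grip. (Wrist force readings scatter by about 0.5 N: average a second or more. Rubbing of the far edge, up to 0.6 of the load on it, shifts the pull by up to a tenth.)
- box4_far (a point): Middle of box4's bottom edge at the end away from the tab (+60 mm in x from its origin); height 0 at rest on the bench.
- ribbed_mat: Ribbed black rubber mat on the bench at one side of the boxes (left or right), 320 (x) x 190 (y) mm, no rim or step: boxes slide onto it unhindered and rest at height 0. Origin at its centre. Room for four boxes, two by two, long sides along x.
- paper_mat: Plain white paper pad with two thin grey lines, at the other side; same size, also without a step. Origin at its centre.
- cradle: Fixed black cradle for the scanner, beyond the boxes: block with x -55 to +25 mm, y +-30 mm, top at 50 mm, and a rail 5 mm high along each y side, 44 mm apart inside. Origin on the bench; +x is the way the scanner's head points when it lies there.
- scanner: Hand-held label scanner, 160 g: grey bar, x -75 to +55 mm, 34 mm wide (y), 32 mm high; origin on its underside, where it balances (within 10 mm): pinch it there across its width. Starts on the cradle, origin over the cradle's origin, underside 50 mm above the bench. Drooping head at the +x end.
- scan_head: The scanner's head, fixed to it: block 50 x 42 x 26 mm. Origin at the centre of its front window, in the scanner's frame at (93, 0, -6) mm; its +x axis is the beam, pointing forward and 0.61 rad down from the scanner's x axis. On the cradle the head hangs past the cradle's +x end.
- panel: The label: slanted panel 90 (y) x 74 mm with a printed code, facing the robot and up, on a fixed stand (base 80 x 90 mm, 125 mm high) beside the cradle. Origin: middle of its face, 95 mm up; +x points into the panel, 0.70 rad below level. Read at 50 to 160 mm from the window, the beam within 18 mm of its centre and 0.45 rad of square.
- tube_rack: Bystander: orange tube rack 100 x 200 x 63 mm, standing on the bench; origin at the centre of its underside. Leave it alone.
- reagent_jar: Bystander: amber jar, 60 mm across, 85 mm high, standing on the bench; origin at the centre of its underside. Leave it alone.
- dish_stack: Bystander: stack of clear dishes, 88 mm across, 50 mm high, standing on the bench; origin at the centre of its underside. Leave it alone.
- beaker: Bystander: glass beaker, 70 mm across, 90 mm high, standing on the bench; origin at the centre of its underside. Leave it alone.
- wash_bottle: Bystander: white plastic bottle, 70 mm across, 160 mm high, standing on the bench; origin at the centre of its underside. Leave it alone.
Not all that is in view belongs to the job. What is shaped like the box4 but green is not meant.

How it is judged:
By the outcome, as a careful person would: the job done as asked, in the order asked, and still so for the second after the job is handed in, with the robot touching nothing.
Of box1, box2, box3, box4 only 3 to 4 are there at a start; the rules pass over those that are not, and their reading is None.
At some moment in a run one of box1, box2, box3, box4 may be knocked a few centimetres aside while the robot is not near it.
It also fails if it takes over 210 s, if anything falls off the work surface, if the arm or the gripper's body presses on something with over 40 N, if the wrist force passes 120 N, or if a joint passes its speed limit or range.

## Working session

There is one attempt and no reset: what is moved stays moved. The work goes in short steps, Python scripts to look and compute and a tool call to move; the robot and the scene stay as the last step left them, time stands still between calls to the robot, and variables do not carry over. Pictures are saved under pics/ and viewed, about 12 in all and at most 16, crops included, and the job is handed in when it is done.

Besides the shell and the picture viewer there is one more tool, called after "Request:" as a command line: name --pt "numbers of a row" for each row, then --argument value for the rest. move_arm: Moves the arm, as the interface text tells. Its arguments: {"type":"object","properties":{"motion":{"type":"array"}},"required":["motion"]}

```bash
mkdir -p pics
cat > h.py <<'E'
import numpy as np, cv2
from workcell import *
def ray(im,px):
    K=np.array(im["mtx"]);T=np.array(im["camera_from_world"])
    x=(px[0]-K[0,2])/K[0,0];y=(px[1]-K[1,2])/K[1,1]
    d=T[:3,:3].T@np.array([x,-y,-1.]);o=-T[:3,:3].T@T[:3,3]
    return o,d
def at(im,px,z):
    o,d=ray(im,px);return o+d*(z-o[2])/d[2]
def proj(im,P):
    K=np.array(im["mtx"]);T=np.array(im["camera_from_world"])
    c=T[:3,:3]@np.array(P,float)+T[:3,3];return np.array([K[0,0]*c[0]/-c[2]+K[0,2],K[1,1]*-c[1]/-c[2]+K[1,2]])
def save(im,n,crop=None,s=1):
    c=im["color"][:,:,::-1]
    if crop:c=c[crop[1]:crop[3],crop[0]:crop[2]]
    cv2.imwrite("pics/"+n,cv2.resize(c,None,fx=s,fy=s,interpolation=cv2.INTER_CUBIC))
E
python3 - <<'E'
from h import *
print(tcp_to_grasp)
o=get_obs();print({k:np.round(v,3) for k,v in o.items()})
a=get_image("scene");b=get_image("top")
both=np.vstack([a["color"],b["color"]])
save(a,"s0.png",s=1.5);save(b,"t0.png",s=1.5)
Z=dict(box1=0,box1_grip=78,box1_far=0,ribbed_mat=0,paper_mat=0,cradle=0,scanner=50,scan_head=44,panel=95,tube_rack=0,reagent_jar=0,dish_stack=0,beaker=0,wash_bottle=0)
for im,n in((a,"scene"),(b,"top")):
  print(n,im.keys())
  for k,z in Z.items():
    print(n,k,[(round(m["p"],2),np.round(m["location"][::-1]).tolist(),np.round(at(im,m["location"][::-1],z)[:2]).tolist()) for m in mark_of(im,k) if m["p"]>.15])
E
```

```text
18.700000000000003
{'t': np.float64(0.0), 'qpos': array([ 1.178,  0.424,  1.631, -0.   ,  1.089, -0.019]), 'qvel': array([-0.001,  0.   , -0.   ,  0.002, -0.   ,  0.   ]), 'joint_torque': array([-2.0000e-03, -5.4462e+01, -2.7368e+01,  6.4000e-02,  2.3000e-02,
       -0.0000e+00]), 'ee_pos': array([227.998, 581.348, 221.919]), 'orientation': array([ 2.595e+00,  1.769e+00, -2.000e-03]), 'ft_force': array([-0.347, -0.363, -0.135]), 'moment': array([-0.011, -0.006, -0.042]), 'width': np.float64(87.882)}
scene dict_keys(['color', 'mtx', 'camera_from_world', 'shot'])
scene box1 [(0.97, [282.0, 208.0], [561.0, 147.0]), (0.91, [254.0, 208.0], [521.0, 42.0]), (0.83, [145.0, 295.0], [737.0, -440.0]), (0.73, [231.0, 244.0], [647.0, -92.0])]
scene box1_grip [(0.38, [226.0, 184.0], [429.0, -43.0])]
scene box1_far []
scene ribbed_mat [(0.64, [168.0, 220.0], [466.0, -293.0])]
scene paper_mat [(0.7, [312.0, 188.0], [510.0, 301.0])]
scene cradle [(0.58, [281.0, 243.0], [702.0, 90.0])]
scene scanner [(0.89, [284.0, 239.0], [712.0, 91.0])]
scene scan_head [(0.74, [352.0, 162.0], [472.0, 492.0]), (0.61,
[... 855 characters left out ...]
aper_mat [(0.75, [191.0, 204.0], [521.0, 301.0])]
top cradle [(0.68, [243.0, 158.0], [691.0, 102.0]), (0.65, [261.0, 198.0], [536.0, 39.0]), (0.54, [395.0, 202.0], [515.0, -461.0])]
top scanner [(0.72, [243.0, 155.0], [691.0, 101.0])]
top scan_head [(0.65, [216.0, 158.0], [683.0, 200.0])]
top panel [(0.91, [298.0, 148.0], [703.0, -97.0])]
top tube_rack [(0.87, [130.0, 225.0], [445.0, 530.0])]
top reagent_jar [(0.83, [204.0, 152.0], [719.0, 254.0])]
top dish_stack [(0.85, [340.0, 141.0], [752.0, -265.0])]
top beaker [(0.93, [396.0, 202.0], [512.0, -464.0]), (0.61, [216.0, 158.0], [695.0, 207.0])]
top wash_bottle [(0.61, [139.0, 177.0], [628.0, 502.0]), (0.34, [342.0, 143.0], [744.0, -272.0])]
```

View pics/s0.png

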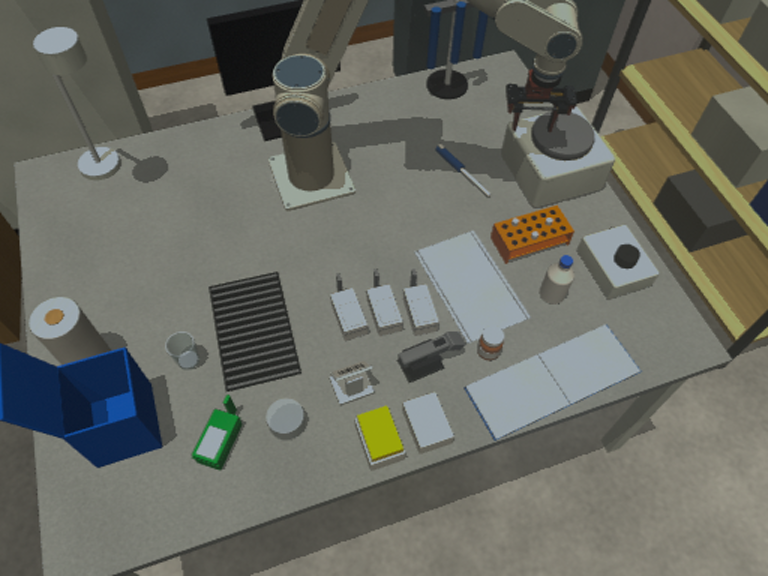

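View pics/t0.png

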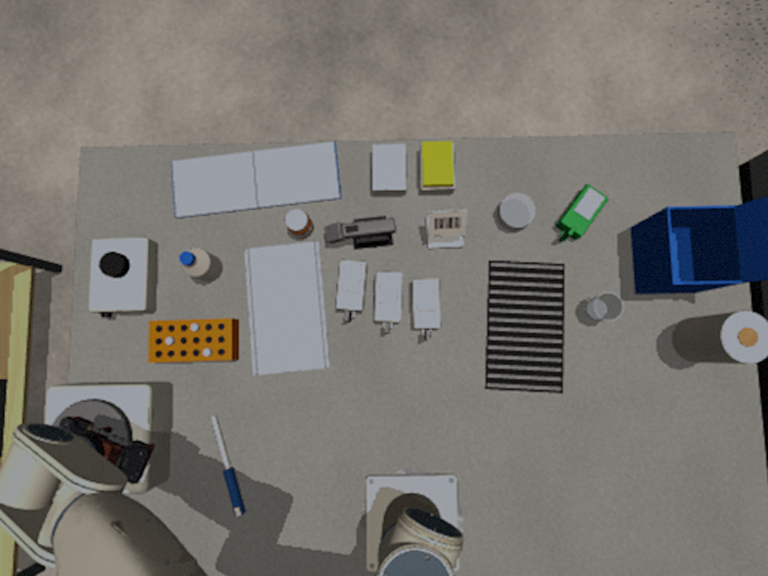

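Three white rack boxes are at top px (234,191), (259,199) and (284,202), with tabs towards the robot. The green look-alike at (388,141) isn't meant. The paper pad (191,205) is on the left (+y), the ribbed mat (351,217) on the right; the open notebook at (170,119) is not the pad because it has no two grey lines.

```bash
cat > fit.py <<'E'
from h import *
from scipy.optimize import least_squares
def boxes(im,rng,thr=None):
    """fit white top faces (z=54) in image; rng = crop"""
    g=cv2.cvtColor(im["color"],cv2.COLOR_RGB2GRAY)
    x0,y0,x1,y1=rng
    c=cv2.resize(g[y0:y1,x0:x1],None,fx=4,fy=4,interpolation=cv2.INTER_CUBIC)
    t,m=cv2.threshold(c,thr or 0,255,cv2.THRESH_BINARY+(0 if thr else cv2.THRESH_OTSU))
    out=[]
    for k in cv2.findContours(m,cv2.RETR_EXTERNAL,cv2.CHAIN_APPROX_NONE)[0]:
        if cv2.contourArea(k)<2000: continue
        P=np.array([at(im,((p[0][0]+.5)/4+x0-.5,(p[0][1]+.5)/4+y0-.5),54)[:2] for p in k],np.float32)
        (c0,(w,h),a)=cv2.minAreaRect(P)
        if w<h:w,h=h,w;a+=90
        a=(a+45)%180-45
        out.append((np.round(c0,1).tolist(),round(w,1),round(h,1),round(a,1)))
    return t,out
E
python3 - <<'E'
from fit import *
b=get_image("top");a=get_image("scene")
print(boxes(b,(222,168,300,228)))
print(np.round(b["mtx"],1),-b["camera_from_world"][:3,:3].T@b["camera_from_world"][:3,3],-a["camera_from_world"][:3,:3].T@a["camera_from_world"][:3,3])
for n in("box1_grip","panel","scan_head"):
  for im in(a,b): print(n,[(round(m["p"],2),np.round(m["location"][::-1],1)) for m in mark_of(im,n)])
save(b,"t1.png",(210,130,320,235),7)
save(a,"s1.png",(215,170,325,275),7)
E
```

```text
(139.0, [([517.5, -45.8], 120.2, 63.9, 1.0), ([535.4, 45.4], 119.9, 63.8, -2.6), ([565.6, 136.3], 120.1, 63.5, -5.0)])
[[378.4   0.  260. ]
 [  0.  378.4 189.1]
 [  0.    0.    1. ]] [ 395.23129982   15.23811909 1414.87602421] [1347.47718123 -262.65935469 1480.41955476]
box1_grip [(0.4, array([226.8, 183.4]))]
box1_grip [(0.43, array([282.6, 221.4]))]
panel [(0.73, array([232.6, 245.5])), (0.71, array([313.8, 189.9])), (0.42, array([228., 184.])), (0.25, array([282.9, 239.6]))]
panel []
scan_head [(0.55, array([305.2, 226.7]))]
scan_head [(0.57, array([214.8, 157.5]))]
```

View pics/t1.png

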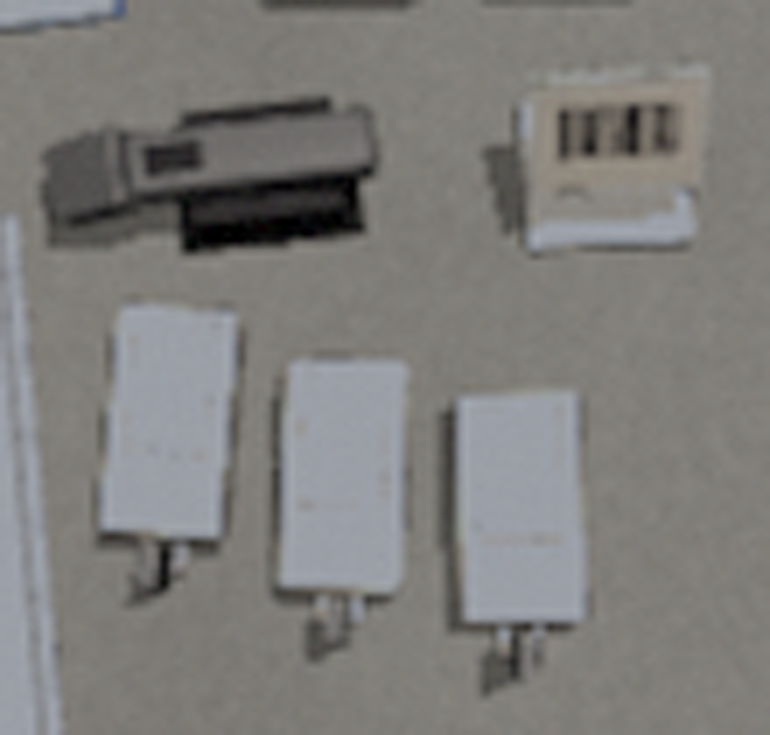

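Request:
move_arm --pt "87.2 -146.3 -17.6 0 0 0.0953 80" --pt "87.2 -146.3 -17.6 0 0 0.0953 80" --pt "87.2 -146.3 -17.6 0 0 0.0953 80" --pt "87.2 -146.3 -17.6 0 0 0.0953 80" --pt "87.2 -146.3 -17.6 0 0 0.0953 80"

```text
t: 2.32
ee_pos: [316.8, 430.3, 204.2]
orientation: [2.509, 1.887, -0.005]
ft_force: [0.9, -1.3, -1.1]
width: 80.0
```

Request:
move_arm --pt "87.2 -146.3 -17.6 0 0 0.0953 80" --pt "87.2 -146.3 -17.6 0 0 0.0953 80" --pt "87.2 -146.3 -17.6 0 0 0.0953 80" --pt "87.2 -146.3 -17.6 0 0 0.0953 80" --pt "87.2 -146.3 -17.6 0 0 0.0953 80"

```text
t: 2.73
ee_pos: [404.5, 285.0, 187.1]
orientation: [2.418, 2.004, -0.002]
ft_force: [-0.3, -0.5, 0.5]
width: 80.1
```

Request:
move_arm --pt "87.3 -146.4 -17.5 0 0 0.0953 80" --pt "87.3 -146.4 -17.5 0 0 0.0953 80" --pt "87.3 -146.4 -17.5 0 0 0.0953 80" --pt "87.3 -146.4 -17.5 0 0 0.0953 80" --pt "87.3 -146.4 -17.5 0 0 0.0953 80"

```text
t: 3.15
ee_pos: [492.7, 139.0, 169.8]
orientation: [2.32, 2.116, 0.001]
ft_force: [-0.5, -0.6, 0.2]
width: 80.1
```

```bash
cat > st.py <<'E'
from h import *
from scipy.spatial.transform import Rotation as R
o=get_obs();r=R.from_rotvec(o["orientation"]).as_matrix()
print(round(float(o["t"]),2),"pos",np.round(o["ee_pos"],1),"toolx yaw",round(np.degrees(np.arctan2(r[1,0],r[0,0])),2),"z",np.round(r[:,2],3),"q",np.round(o["qpos"],2),"F",np.round(o["ft_force"],2),"w",round(float(o["width"]),1))
E
python3 - <<'E'
exec(open("st.py").read())
from fit import boxes
im=get_image("wrist");save(im,"w0.png",s=1.5)
def mat(im,rng,dark):
    g=cv2.cvtColor(im["color"],cv2.COLOR_RGB2GRAY);x0,y0,x1,y1=rng
    c=cv2.resize(g[y0:y1,x0:x1],None,fx=4,fy=4,interpolation=cv2.INTER_CUBIC)
    t,m=cv2.threshold(255-c if dark else c,0,255,cv2.THRESH_BINARY+cv2.THRESH_OTSU)
    if dark:m=cv2.morphologyEx(m,cv2.MORPH_CLOSE,np.ones((25,25)))
    k=max(cv2.findContours(m,0,cv2.CHAIN_APPROX_NONE)[0],key=cv2.contourArea)
    P=np.array([at(im,((p[0][0]+.5)/4+x0-.5,(p[0][1]+.5)/4+y0-.5),0)[:2] for p in k],np.float32)
    return cv2.minAreaRect(P)
b=get_image("top")
print(mat(b,(155,153,225,258),0),mat(b,(312,165,388,270),1)); print(boxes(b,(222,168,300,228)))
E
```

```text
3.15 pos [492.7 139.  169.8] toolx yaw 84.75 z [ 0.002 -0.001 -1.   ] q [ 0.25  0.33  1.92 -0.    0.89 -1.23] F [-0.51 -0.63  0.15] w 80.1
((520.5986328125, 310.03411865234375), (268.1621398925781, 397.9931335449219), 89.72683715820312) ((462.22845458984375, -290.4379577636719), (191.1055908203125, 321.6353759765625), 86.1270523071289)
(107.0, [([535.1, 39.5], 283.9, 217.5, 88.8)])
```

View pics/w0.png

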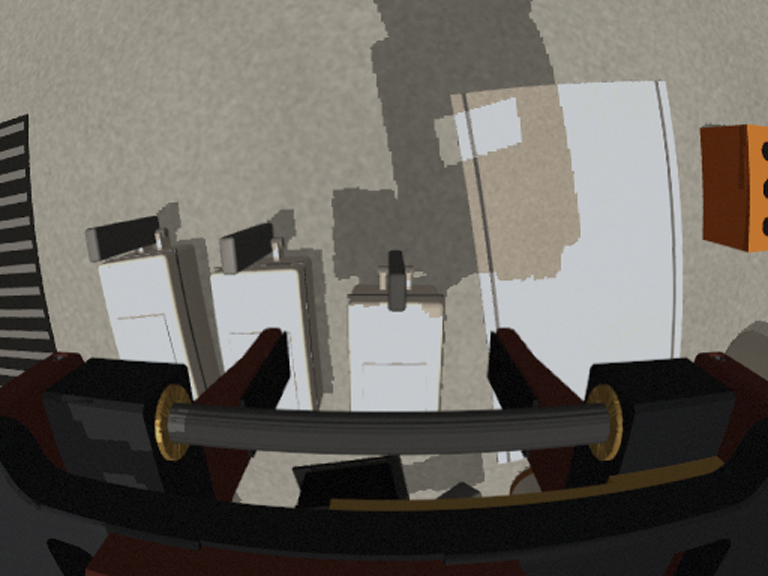

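Request:
move_arm --pt "0 0 0 0 0 0 60" --pt "0 0 -40 0 0 0 50" --pt "0 0 -60 0 0 0 50" --pt "0 0 -60 0 0 0 50" --pt "0 0 -60 0 0 0 50"

```text
t: 3.67
ee_pos: [488.6, 144.1, 109.6]
orientation: [-2.314, -2.123, 0.003]
ft_force: [1.1, 0.3, 1.6]
width: 51.5
```

```bash
python3 st.py; python3 -c "
from h import *
im=get_image('wrist');save(im,'w1.png',(128,96,384,288),3);print(mark_of(im,'box1_grip')[:3])"
```

```text
3.67 pos [488.6 144.1 109.6] toolx yaw 85.09 z [-0.002 -0.    -1.   ] q [ 0.26  0.43  1.96  0.    0.76 -1.22] F [1.14 0.28 1.56] w 51.5
[{'location': [177.9, 26.5], 'p': 0.69}, {'location': [233.8, 90.8], 'p': 0.24}]
```

View pics/w1.png

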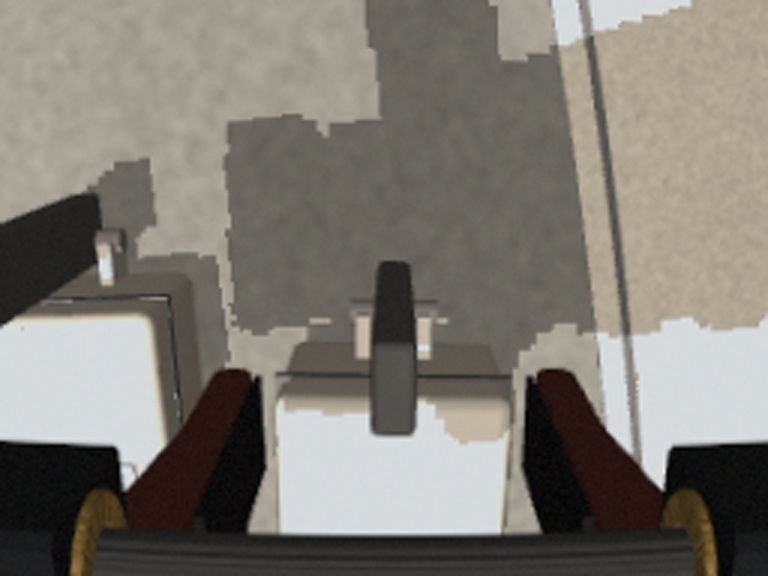

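Tab at crop px (394,340), midway between the fingertips (250 and 540): centred. Descend and pinch.

Request:
move_arm --pt "0 0 -25 0 0 0 45" --pt "0 0 -50.3 0 0 0 40" --pt "0 0 -50.3 0 0 0 40" --pt "0 0 -50.3 0 0 0 40" --pt "0 0 -50.3 0 0 0 40"

```text
t: 4.18
ee_pos: [490.9, 143.3, 61.3]
orientation: [2.316, 2.121, 0.003]
ft_force: [-0.8, 0.1, -0.5]
width: 40.2
```

```bash
cat > meas.py <<'E'
from h import *
import sys,os,json
n=int(sys.argv[1]);F=[]
for i in range(n):
    F.append(get_obs()["ft_force"]); get_image("top")
F=np.array(F);m=F.mean(0);print("F",m.round(3),"sd",F.std(0).round(2),"w",get_obs()["width"],"z",get_obs()["ee_pos"])
E
python3 meas.py 8
```

```text
F [0.139 0.108 0.173] sd [0.48 0.61 0.72] w 40.06698995958702 z [490.12901332 142.87263271  60.14076343]
```

Request:
move_arm --pt "0 0 0 0 0 0 0" --pt "0 0 0 0 0 0 0" --pt "0 0 0 0 0 0 0" --pt "0 0 0 0 0 0 0" --pt "0 0 0 0 0 0 0"

```text
t: 5.0
ee_pos: [489.9, 142.9, 59.6]
orientation: [-2.317, -2.122, 0.0]
ft_force: [-0.7, 1.7, -0.1]
width: 10.1
```

Request:
move_arm --pt "0 0 0 0 0 0 0" --pt "0 0 0 0 0 0 0" --pt "0 0 0 0 0 0 0" --pt "0 0 0 0 0 0 0" --pt "0 0 0 0 0 0 0"

```text
t: 5.42
ee_pos: [489.9, 142.9, 59.6]
orientation: [-2.317, -2.122, 0.0]
ft_force: [0.1, 0.8, -0.7]
width: 9.6
```

Request:
move_arm --pt "0.3 0 2.5 0 0 0 0" --pt "0.6 0 5 0 0 0 0" --pt "0.9 0 7.5 0 0 0 0" --pt "1.2 0 10 0 0 0 0" --pt "1.5 0 12 0 0 0 0"

```text
t: 5.83
ee_pos: [491.5, 142.8, 72.0]
orientation: [2.317, 2.122, 0.0]
ft_force: [0.6, 0.2, -2.9]
width: 9.9
```

Request:
move_arm --pt "0 0 0 0 0 0 0" --pt "0 0 0 0 0 0 0" --pt "0 0 0 0 0 0 0" --pt "0 0 0 0 0 0 0" --pt "0 0 0 0 0 0 0"

```text
t: 6.25
ee_pos: [491.4, 142.8, 71.6]
orientation: [2.317, 2.122, -0.0]
ft_force: [0.0, -0.3, -2.2]
width: 9.5
```

```bash
python3 meas.py 22
```

```text
F [ 0.409 -0.119 -2.187] sd [0.47 0.45 0.37] w 9.84764461345412 z [491.38125941 142.82698015  71.66973329]
```

Request:
move_arm --pt "-0.4 0 -3 0 0 0 0" --pt "-0.8 0 -6 0 0 0 0" --pt "-1.1 0 -9 0 0 0 0" --pt "-1.5 0 -12 0 0 0 0" --pt "-1.5 0 -12 0 0 0 0"

```text
t: 7.77
ee_pos: [490.0, 142.9, 59.6]
orientation: [-2.317, -2.122, 0.0]
ft_force: [-0.7, 0.5, -1.5]
width: 10.2
```

Run:
```python
exec(open("st.py").read())
b=get_image("top")
g=cv2.cvtColor(b["color"],cv2.COLOR_RGB2GRAY)
P=np.array([at(b,np.array(p)/1.5-.17,0)[:2] for p in [(247,249),(318,243),(328,367),(254,375)]],np.float32)
print(P.round(0).tolist(),cv2.minAreaRect(P),P.mean(0))
print(boxes(b,(222,168,300,228)) if 0 else "")
save(b,"t2.png",(130,120,330,270),4)
```

```text
7.77 pos [490.  142.9  59.6] toolx yaw 84.97 z [-0. -0. -1.] q [ 0.26  0.52  1.97 -0.    0.65 -1.22] F [-0.68  0.51 -1.51] w 10.2
[[668.0, 404.0], [680.0, 223.0], [367.0, 199.0], [351.0, 382.0]] ((515.79296875, 301.29473876953125), (317.99786376953125, 184.3678436279297), 3.9919071197509766) [516.49927 302.04193]
```

View pics/t2.png

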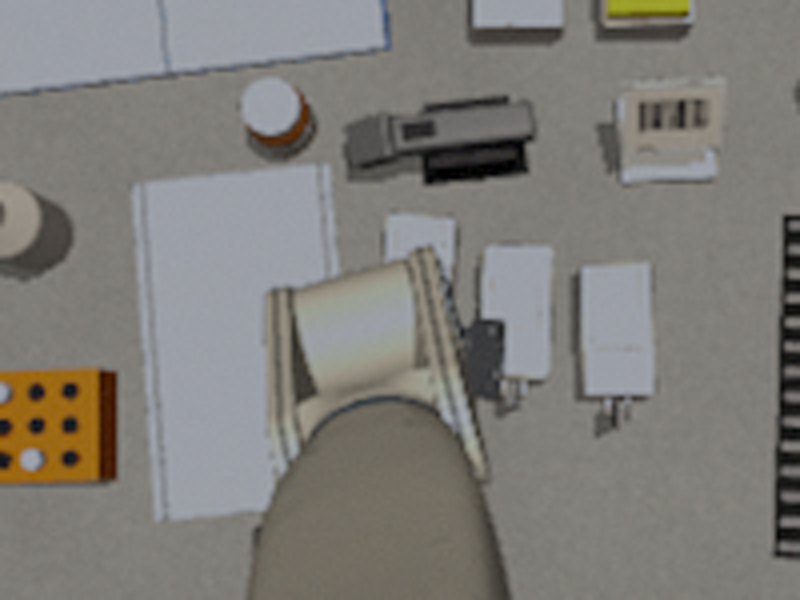

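Paper pad corners agree with 320×190 (centre ≈(517,302), yaw 4°). Box C ≈ 490–505 g, so it goes on paper. I'll drag it over.

Request:
move_arm --pt "0.5 5 0 0 0 0.004 0" --pt "1.3 13 0 0 0 0.01 0" --pt "2.1 22 0 0 0 0.017 0" --pt "3 31 0 0 0 0.024 0" --pt "4 40.7 0 0 0 0.0314 0"

```text
t: 8.23
ee_pos: [493.8, 184.5, 59.6]
orientation: [-2.282, -2.159, 0.0]
ft_force: [-1.2, -2.5, 0.5]
width: 9.8
```

```bash
python3 st.py; python3 -c "
from h import *
im=get_image('wrist');save(im,'w2.png',s=1)"
```

```text
8.23 pos [493.8 184.5  59.6] toolx yaw 86.81 z [-0. -0. -1.] q [ 0.33  0.53  1.94 -0.    0.67 -1.18] F [-1.18 -2.49  0.51] w 9.8
```

View pics/w2.png

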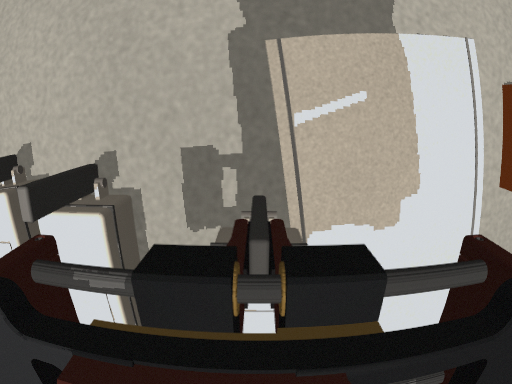

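The tab (260,240) stays in the pads and the box follows square. Continue.

Request:
move_arm --pt "0.8 8 0 0 0 0.006 0" --pt "1.6 16 0 0 0 0.012 0" --pt "2.4 24 0 0 0 0.019 0" --pt "3.2 32.5 0 0 0 0.025 0" --pt "4 40.7 0 0 0 0.0314 0"

```text
t: 8.7
ee_pos: [497.8, 225.0, 59.6]
orientation: [-2.248, -2.194, 0.0]
ft_force: [-0.4, -2.5, 1.2]
width: 9.8
```

Request:
move_arm --pt "0.8 8 0 0 0 0.006 0" --pt "1.6 16 0 0 0 0.012 0" --pt "2.4 24 0 0 0 0.019 0" --pt "3.2 32.5 0 0 0 0.025 0" --pt "4 40.7 0 0 0 0.0314 0"

```text
t: 9.12
ee_pos: [501.9, 265.8, 59.6]
orientation: [-2.214, -2.229, 0.0]
ft_force: [-1.2, -3.2, 1.4]
width: 9.7
```

Request:
move_arm --pt "0.8 8 0 0 0 0.006 0" --pt "1.6 16 0 0 0 0.012 0" --pt "2.4 24 0 0 0 0.019 0" --pt "3.2 32.5 0 0 0 0.025 0" --pt "4 40.7 0 0 0 0.0314 0"

```text
t: 9.53
ee_pos: [505.9, 306.4, 59.6]
orientation: [-2.178, -2.264, 0.0]
ft_force: [-0.5, -4.1, 1.1]
width: 10.0
```

Request:
move_arm --pt "0.8 8 0 0 0 0.006 0" --pt "1.6 16 0 0 0 0.012 0" --pt "2.4 26 0 0 0 0.019 0" --pt "3.2 35 0 0 0 0.025 0" --pt "4 40.9 0 0 0 0.0314 0"

```text
t: 9.95
ee_pos: [510.0, 347.9, 59.6]
orientation: [-2.142, -2.298, -0.001]
ft_force: [-0.9, -3.8, 2.5]
width: 10.1
```

Request:
move_arm --pt "0 0 0 0 0 0 0" --pt "0 0 0 0 0 0 20" --pt "0 0 0 0 0 0 40" --pt "0 0 0 0 0 0 50" --pt "0 0 0 0 0 0 50"

```text
t: 10.37
ee_pos: [510.0, 346.4, 59.8]
orientation: [2.144, 2.296, 0.001]
ft_force: [0.3, 0.1, 0.0]
width: 32.9
```

Request:
move_arm --pt "0 0 20 0 0 0 50" --pt "0 0 60 0 0 0 50" --pt "0 0 100 0 0 0 50" --pt "0 0 110 0 0 0 60" --pt "0 0 110 0 0 0 60"

```text
t: 10.78
ee_pos: [512.1, 347.7, 173.7]
orientation: [2.143, 2.295, 0.011]
ft_force: [1.1, 0.8, -1.0]
width: 58.9
```

```bash
python3 st.py; python3 -c "
from fit import *
im=get_image('wrist');save(im,'w3.png',s=1)
b=get_image('top');print(boxes(b,(246,170,300,228),139)); print(boxes(get_image('scene'),(180,150,340,250),150))"
```

```text
10.78 pos [512.1 347.7 173.7] toolx yaw 93.94 z [ 0.006  0.004 -1.   ] q [ 0.58  0.47  1.68 -0.    0.98 -1.06] F [ 1.06  0.76 -0.95] w 58.9
(139.0, [([518.5, -45.9], 118.5, 64.7, -1.0), ([535.6, 45.4], 120.3, 63.8, -2.6)])
(150.0, [([516.0, -45.9], 118.6, 62.7, -0.1), ([534.1, 45.5], 118.9, 62.1, -3.0), ([584.9, 352.7], 117.5, 62.6, 4.6), ([562.0, 265.6], 339.4, 123.9, 5.2)])
```

View pics/w3.png

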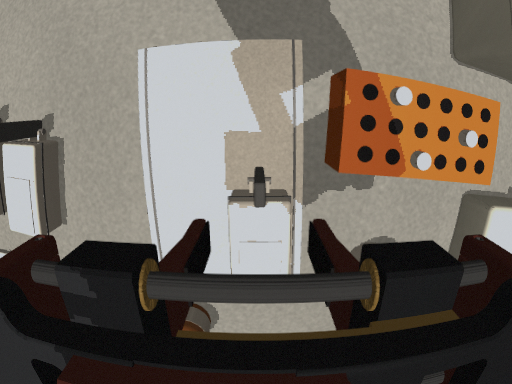

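C let go at (585,353), yaw ≈4.3°, fully on the pad. Next box B.

Request:
move_arm --pt "-25.1 -148.7 0 0 0 -0.058 50" --pt "-25.1 -148.7 0 0 0 -0.058 50" --pt "-25.1 -148.7 0 0 0 -0.058 50" --pt "-25.1 -148.7 0 0 0 -0.058 50" --pt "-25.1 -148.7 0 0 0 -0.058 50"

```text
t: 11.35
ee_pos: [481.5, 193.1, 167.1]
orientation: [-2.211, -2.229, 0.011]
ft_force: [-0.1, -0.1, -0.4]
width: 50.5
```

Request:
move_arm --pt "-25.1 -148.8 0 0 0 -0.058 50" --pt "-25.1 -148.8 0 0 0 -0.058 50" --pt "-25.1 -148.8 0 0 0 -0.058 50" --pt "-25.1 -148.8 0 0 0 -0.058 50" --pt "-25.1 -148.8 0 0 0 -0.058 50"

```text
t: 11.77
ee_pos: [457.4, 45.8, 167.9]
orientation: [-2.275, -2.163, 0.006]
ft_force: [-0.1, 0.4, 0.1]
width: 50.0
```

Request:
move_arm --pt "0 0 0 0 0 0 50" --pt "0 0 0 0 0 0 50" --pt "0 0 -30 0 0 0 50" --pt "0 0 -60 0 0 0 50" --pt "0 0 -60 0 0 0 50"

```text
t: 12.18
ee_pos: [456.7, 50.1, 105.5]
orientation: [-2.267, -2.167, 0.009]
ft_force: [-1.0, -0.9, 0.3]
width: 49.8
```

Request:
move_arm --pt "0 0 -20 0 0 0 50" --pt "0 0 -40 0 0 0 50" --pt "0 0 -50 0 0 0 50" --pt "0 0 -50 0 0 0 50" --pt "0 0 -50 0 0 0 50"

```text
t: 12.6
ee_pos: [459.8, 49.6, 59.9]
orientation: [-2.271, -2.169, 0.001]
ft_force: [-0.4, 0.5, -0.6]
width: 50.2
```

```bash
python3 meas.py 8; python3 -c "
from fit import *
print(boxes(get_image('scene'),(180,150,340,250),150))"
```

```text
F [-0.401 -0.129 -0.116] sd [0.53 0.6  0.44] w 50.01285259641762 z [460.02015963  49.01652485  60.22529076]
(150.0, [([516.0, -45.8], 118.0, 61.2, 0.5), ([536.3, 45.3], 114.3, 61.4, -2.7), ([560.1, 292.7], 338.6, 176.9, 4.8)])
```

Request:
move_arm --pt "0 0 0 0 0 0 0" --pt "0 0 0 0 0 0 0" --pt "0 0 0 0 0 0 0" --pt "0 0 0 0 0 0 0" --pt "0 0 0 0 0 0 0"

```text
t: 13.47
ee_pos: [459.6, 49.0, 59.6]
orientation: [-2.273, -2.169, 0.0]
ft_force: [-0.2, -0.6, -0.1]
width: 20.1
```

Request:
move_arm --pt "0 0 0 0 0 0 0" --pt "0 0 0 0 0 0 0" --pt "0 0 0 0 0 0 0" --pt "0 0 0 0 0 0 0" --pt "0 0 0 0 0 0 0"

```text
t: 13.88
ee_pos: [459.6, 49.1, 59.6]
orientation: [-2.273, -2.169, 0.0]
ft_force: [-0.3, 2.3, -0.7]
width: 9.5
```

Request:
move_arm --pt "0.3 0 2.5 0 0 0 0" --pt "0.6 0 5 0 0 0 0" --pt "0.9 0 7.5 0 0 0 0" --pt "1.2 0 10 0 0 0 0" --pt "1.5 0 12 0 0 0 0"

```text
t: 14.3
ee_pos: [461.2, 49.1, 72.0]
orientation: [2.273, 2.169, 0.0]
ft_force: [0.7, 0.5, -1.9]
width: 9.6
```

Request:
move_arm --pt "0 0 0 0 0 0 0" --pt "0 0 0 0 0 0 0" --pt "0 0 0 0 0 0 0" --pt "0 0 0 0 0 0 0" --pt "0 0 0 0 0 0 0"

```text
t: 14.72
ee_pos: [461.2, 49.0, 71.6]
orientation: [-2.273, -2.169, 0.0]
ft_force: [0.2, 1.4, -2.3]
width: 9.3
```

```bash
python3 meas.py 22
```

```text
F [ 0.107  0.795 -2.321] sd [0.35 0.39 0.45] w 9.711757834879615 z [461.2299702   49.05350316  71.69445779]
```

Request:
move_arm --pt "-0.4 0 -3 0 0 0 0" --pt "-0.8 0 -6 0 0 0 0" --pt "-1.1 0 -9 0 0 0 0" --pt "-1.5 0 -12 0 0 0 0" --pt "-1.5 0 -12 0 0 0 0"

```text
t: 16.23
ee_pos: [459.9, 49.0, 59.6]
orientation: [2.273, 2.169, 0.0]
ft_force: [-3.1, 0.5, 3.3]
width: 9.9
```

B ≈ 530 g, so paper (right, far slot).

Request:
move_arm --pt "1 4 0 0 0 0.003 0" --pt "3 11 0 0 0 0.007 0" --pt "5 18.5 0 0 0 0.011 0" --pt "7 26.5 0 0 0 0.015 0" --pt "9.4 34.6 0 0 0 0.0195 0"

```text
t: 16.65
ee_pos: [469.1, 84.4, 59.6]
orientation: [-2.251, -2.191, 0.001]
ft_force: [-0.4, -3.7, 2.2]
width: 9.9
```

Request:
move_arm --pt "2 8 0 0 0 0.004 0" --pt "4 16 0 0 0 0.008 0" --pt "6 24 0 0 0 0.012 0" --pt "8 32 0 0 0 0.017 0" --pt "10 40 0 0 0 0.021 0"

```text
t: 17.07
ee_pos: [479.2, 124.5, 59.6]
orientation: [-2.228, -2.215, 0.0]
ft_force: [-0.5, -2.5, 1.2]
width: 9.7
```

Request:
move_arm --pt "2.4 9 0 0 0 0.005 0" --pt "4.8 18 0 0 0 0.01 0" --pt "7.2 26.5 0 0 0 0.015 0" --pt "9.6 35.5 0 0 0 0.02 0" --pt "12 44.4 0 0 0 0.025 0"

```text
t: 17.48
ee_pos: [491.3, 168.9, 59.6]
orientation: [-2.2, -2.243, 0.0]
ft_force: [-0.4, -3.1, 1.6]
width: 9.9
```

Request:
move_arm --pt "2.4 9 0 0 0 0.005 0" --pt "4.8 18 0 0 0 0.01 0" --pt "7.2 26.5 0 0 0 0.015 0" --pt "9.6 35.5 0 0 0 0.02 0" --pt "12 44.4 0 0 0 0.025 0"

```text
t: 17.9
ee_pos: [503.3, 213.3, 59.7]
orientation: [-2.172, -2.27, 0.0]
ft_force: [-0.5, -2.3, 2.0]
width: 10.0
```

Request:
move_arm --pt "2.4 9 0 0 0 0.005 0" --pt "5 18 0 0 0 0.01 0" --pt "8 27 0 0 0 0.016 0" --pt "11 37 0 0 0 0.022 0" --pt "13.1 44.4 0 0 0 0.0265 0"

```text
t: 18.32
ee_pos: [516.7, 258.2, 59.7]
orientation: [2.141, 2.299, 0.001]
ft_force: [-0.8, -3.1, 2.3]
width: 10.0
```

Request:
move_arm --pt "0 0 0 0 0 0 0" --pt "0 0 0 0 0 0 20" --pt "0 0 0 0 0 0 40" --pt "0 0 0 0 0 0 50" --pt "0 0 0 0 0 0 50"

```text
t: 18.73
ee_pos: [516.2, 256.6, 59.8]
orientation: [2.143, 2.297, 0.0]
ft_force: [-0.4, 0.4, -0.6]
width: 33.5
```

Request:
move_arm --pt "0 0 20 0 0 0 50" --pt "0 0 60 0 0 0 50" --pt "0 0 100 0 0 0 50" --pt "0 0 110 0 0 0 50" --pt "0 0 110 0 0 0 50"

```text
t: 19.15
ee_pos: [518.4, 257.6, 173.4]
orientation: [2.141, 2.296, 0.011]
ft_force: [-0.3, 0.2, -0.4]
width: 50.1
```

```bash
python3 st.py; python3 -c "
from fit import *
im=get_image('scene')
for t in (150,165,175): print(boxes(im,(180,150,340,250),t))
save(im,'s2.png',(180,130,360,260),4)
print(boxes(get_image('top'),(246,170,300,228),139))"
```

```text
19.15 pos [518.4 257.6 173.4] toolx yaw 93.99 z [ 0.007  0.003 -1.   ] q [ 0.44  0.41  1.78  0.    0.94 -1.2 ] F [-0.27  0.17 -0.39] w 50.1
(150.0, [([516.0, -45.9], 118.6, 62.7, -0.0), ([633.2, 257.4], 199.6, 123.2, 21.2), ([584.8, 352.4], 117.8, 61.9, 4.3), ([450.3, 207.8], 106.6, 42.8, 18.5)])
(165.0, [([504.2, -46.3], 91.4, 59.0, -0.1)])
(175.0, [])
(139.0, [([517.3, -45.3], 120.4, 64.6, 1.4)])
```

View pics/s2.png

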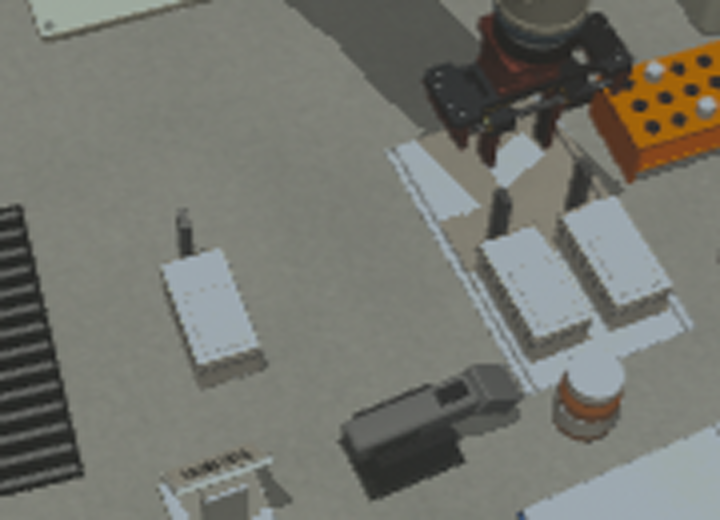

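B is in its place beside C, both inside the pad. Now A.

Request:
move_arm --pt "-37.3 -151.8 0 0 0 -0.026 50" --pt "-37.3 -151.8 0 0 0 -0.026 50" --pt "-37.3 -151.8 0 0 0 -0.026 50" --pt "-37.3 -151.8 0 0 0 -0.026 50" --pt "-37.3 -151.8 0 0 0 -0.026 50"

```text
t: 19.67
ee_pos: [474.9, 100.6, 167.0]
orientation: [-2.173, -2.264, 0.01]
ft_force: [-0.4, -0.3, 0.0]
width: 50.3
```

Request:
move_arm --pt "-37.4 -151.9 0 0 0 -0.026 50" --pt "-37.4 -151.9 0 0 0 -0.026 50" --pt "-37.4 -151.9 0 0 0 -0.026 50" --pt "-37.4 -151.9 0 0 0 -0.026 50" --pt "-37.4 -151.9 0 0 0 -0.026 50"

```text
t: 20.08
ee_pos: [439.0, -50.2, 167.9]
orientation: [-2.204, -2.235, 0.005]
ft_force: [0.7, 0.9, -0.5]
width: 49.9
```

Request:
move_arm --pt "0 0 0 0 0 0 50" --pt "0 0 0 0 0 0 50" --pt "0 0 -30 0 0 0 50" --pt "0 0 -60 0 0 0 50" --pt "0 0 -60 0 0 0 50"

```text
t: 20.5
ee_pos: [438.5, -45.0, 105.5]
orientation: [-2.194, -2.239, 0.007]
ft_force: [-1.6, 0.3, -0.1]
width: 49.6
```

Request:
move_arm --pt "0 0 -20 0 0 0 50" --pt "0 0 -40 0 0 0 50" --pt "0 0 -50 0 0 0 50" --pt "0 0 -50 0 0 0 50" --pt "0 0 -50 0 0 0 50"

```text
t: 20.92
ee_pos: [441.6, -46.2, 59.9]
orientation: [-2.2, -2.242, 0.001]
ft_force: [-0.3, 0.4, -1.1]
width: 50.0
```

```bash
python3 meas.py 8; python3 -c "
from fit import *
print(boxes(get_image('scene'),(180,150,340,250),150))"
```

```text
F [0.177 0.164 0.009] sd [0.6  0.46 0.48] w 49.96684905534392 z [441.8162959  -46.95014995  60.21237182]
(150.0, [([517.8, -45.8], 114.3, 61.2, 0.5), ([559.9, 292.7], 338.8, 176.6, 5.0)])
```

Request:
move_arm --pt "0 0 0 0 0 0 0" --pt "0 0 0 0 0 0 0" --pt "0 0 0 0 0 0 0" --pt "0 0 0 0 0 0 0" --pt "0 0 0 0 0 0 0"

```text
t: 21.78
ee_pos: [441.5, -46.9, 59.6]
orientation: [-2.201, -2.241, 0.0]
ft_force: [-0.1, -0.0, -0.2]
width: 20.1
```

Request:
move_arm --pt "0 0 0 0 0 0 0" --pt "0 0 0 0 0 0 0" --pt "0 0 0 0 0 0 0" --pt "0 0 0 0 0 0 0" --pt "0 0 0 0 0 0 0"

```text
t: 22.2
ee_pos: [441.4, -46.8, 59.6]
orientation: [-2.201, -2.241, 0.0]
ft_force: [0.1, 2.6, -0.0]
width: 9.8
```

Request:
move_arm --pt "0.3 0 2.5 0 0 0 0" --pt "0.6 0 5 0 0 0 0" --pt "0.9 0 7.5 0 0 0 0" --pt "1.2 0 10 0 0 0 0" --pt "1.5 0 12 0 0 0 0"

```text
t: 22.62
ee_pos: [443.0, -46.9, 72.0]
orientation: [2.201, 2.241, 0.0]
ft_force: [1.3, 1.0, -3.5]
width: 9.7
```

Request:
move_arm --pt "0 0 0 0 0 0 0" --pt "0 0 0 0 0 0 0" --pt "0 0 0 0 0 0 0" --pt "0 0 0 0 0 0 0" --pt "0 0 0 0 0 0 0"

```text
t: 23.03
ee_pos: [442.9, -46.9, 71.6]
orientation: [-2.201, -2.241, 0.0]
ft_force: [1.3, 0.6, -3.7]
width: 9.9
```

```bash
python3 meas.py 24
```

```text
F [ 0.582  0.984 -4.039] sd [0.5  0.5  0.58] w 9.71195691977231 z [443.00321159 -46.86902561  71.68617253]
```

Request:
move_arm --pt "-0.4 0 -3 0 0 0 0" --pt "-0.8 0 -6 0 0 0 0" --pt "-1.1 0 -9 0 0 0 0" --pt "-1.5 0 -12 0 0 0 0" --pt "-1.5 0 -12 0 0 0 0"

```text
t: 24.65
ee_pos: [441.4, -46.8, 59.6]
orientation: [-2.201, -2.241, 0.0]
ft_force: [-0.9, 1.3, -2.0]
width: 9.7
```

A ≈ 910 g, so it goes on the ribbed mat.

Request:
move_arm --pt "-0.6 -4 0 0 0 -0.002 0" --pt "-1.6 -10 0 0 0 -0.005 0" --pt "-2.7 -17 0 0 0 -0.008 0" --pt "-3.8 -24 0 0 0 -0.011 0" --pt "-5 -31 0 0 0 -0.014 0"

```text
t: 25.07
ee_pos: [436.4, -78.7, 59.6]
orientation: [2.217, 2.226, -0.0]
ft_force: [0.9, 3.3, -2.5]
width: 9.7
```

Request:
move_arm --pt "-1.1 -7 0 0 0 -0.003 0" --pt "-2.2 -14 0 0 0 -0.006 0" --pt "-3.3 -21 0 0 0 -0.009 0" --pt "-4.5 -28.5 0 0 0 -0.012 0" --pt "-5.7 -36 0 0 0 -0.0145 0"

```text
t: 25.48
ee_pos: [430.5, -114.7, 59.6]
orientation: [-2.233, -2.209, 0.0]
ft_force: [0.4, 2.7, -3.4]
width: 10.0
```

Request:
move_arm --pt "-1.1 -7 0 0 0 -0.003 0" --pt "-2.2 -14 0 0 0 -0.006 0" --pt "-3.3 -21 0 0 0 -0.009 0" --pt "-4.5 -28.5 0 0 0 -0.012 0" --pt "-5.7 -36 0 0 0 -0.0145 0"

```text
t: 25.9
ee_pos: [424.9, -150.5, 59.6]
orientation: [-2.249, -2.193, 0.0]
ft_force: [1.1, 3.5, -2.3]
width: 9.7
```

Request:
move_arm --pt "-1.1 -7 0 0 0 -0.003 0" --pt "-2.2 -14 0 0 0 -0.006 0" --pt "-3.3 -21 0 0 0 -0.009 0" --pt "-4.5 -28.5 0 0 0 -0.012 0" --pt "-5.7 -36 0 0 0 -0.0145 0"

```text
t: 26.32
ee_pos: [419.2, -186.5, 59.6]
orientation: [-2.265, -2.177, 0.0]
ft_force: [1.3, 2.7, -3.5]
width: 9.9
```

Request:
move_arm --pt "-1.1 -7 0 0 0 -0.003 0" --pt "-2.2 -14 0 0 0 -0.006 0" --pt "-3.3 -21 0 0 0 -0.009 0" --pt "-4.5 -28.5 0 0 0 -0.012 0" --pt "-5.7 -36 0 0 0 -0.0145 0"

```text
t: 26.73
ee_pos: [413.5, -222.5, 59.6]
orientation: [-2.281, -2.16, 0.0]
ft_force: [0.8, 2.2, -3.2]
width: 9.8
```

Request:
move_arm --pt "-1.1 -7 0 0 0 -0.003 0" --pt "-2.2 -14 0 0 0 -0.006 0" --pt "-3.3 -21 0 0 0 -0.009 0" --pt "-4.5 -28.5 0 0 0 -0.012 0" --pt "-5.4 -34.4 0 0 0 -0.014 0"

```text
t: 27.15
ee_pos: [408.2, -257.1, 59.7]
orientation: [2.296, 2.144, -0.0]
ft_force: [1.2, 3.1, -3.7]
width: 9.8
```

Request:
move_arm --pt "0 0 0 0 0 0 0" --pt "0 0 0 0 0 0 20" --pt "0 0 0 0 0 0 40" --pt "0 0 0 0 0 0 50" --pt "0 0 0 0 0 0 50"

```text
t: 27.57
ee_pos: [408.6, -256.3, 60.0]
orientation: [2.295, 2.144, 0.0]
ft_force: [0.2, 0.0, 0.0]
width: 33.1
```

Request:
move_arm --pt "0 0 20 0 0 0 50" --pt "0 0 60 0 0 0 50" --pt "0 0 100 0 0 0 50" --pt "0 0 110 0 0 0 50" --pt "0 0 110 0 0 0 50"

```text
t: 27.98
ee_pos: [410.4, -257.4, 173.0]
orientation: [2.29, 2.14, 0.003]
ft_force: [-0.4, -0.4, -0.4]
width: 50.3
```

```bash
python3 st.py
python3 - <<'E'
from fit import *
im=get_image('scene')
for t in (130,150): print(boxes(im,(120,130,340,250),t))
b=get_image("top");save(b,'t3.png',(130,120,410,275),2.8)
x=cv2.resize(b["color"][135:175,275:320,::-1],None,fx=9,fy=9,interpolation=cv2.INTER_CUBIC)
y=cv2.resize(b["color"][135:175,205:270,::-1],None,fx=9,fy=9,interpolation=cv2.INTER_CUBIC)
z=cv2.resize(im["color"][210:275,215:320,::-1],None,fx=7,fy=7,interpolation=cv2.INTER_CUBIC)
cv2.imwrite("pics/p.png",np.hstack([x,y])[:,:]) # 990 wide
cv2.imwrite("pics/p.png",cv2.resize(np.hstack([x,y]),(792,288)));cv2.imwrite("pics/q.png",z)
E
```

```text
27.98 pos [ 410.4 -257.4  173. ] toolx yaw 86.13 z [ 0.006 -0.004 -1.   ] q [-0.58  0.29  1.98 -0.    0.87 -2.09] F [-0.37 -0.43 -0.42] w 50.3
(130.0, [([483.5, -263.5], 119.5, 62.9, -3.9), ([558.8, 286.7], 345.1, 195.9, 4.4), ([124.5, -80.4], 87.6, 48.8, 71.2)])
(150.0, [([483.1, -263.5], 117.7, 61.1, -3.9), ([559.9, 292.7], 338.8, 177.6, 5.0)])
```

View pics/t3.png

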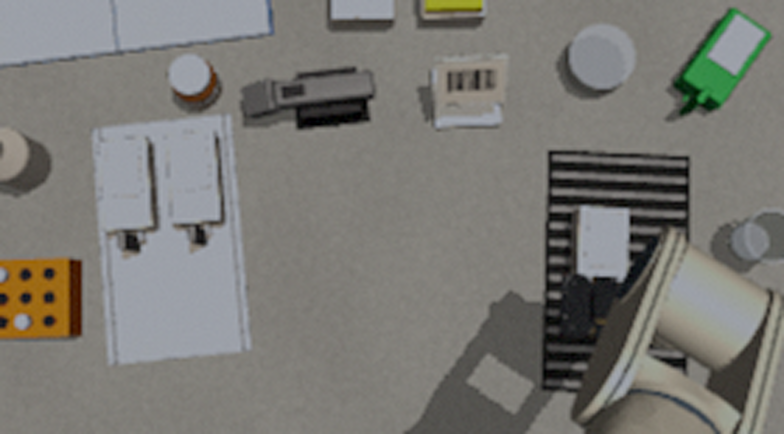

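View pics/q.png

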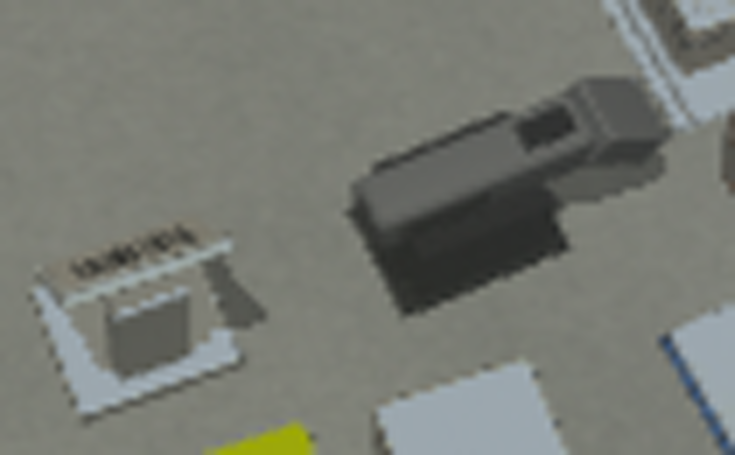

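All three boxes stand sorted: A at (483,-263) on the ribbed mat, B and C on the pad. Now I'll measure the scanner and panel; the edge pixels are in the t1 and q crops.

```bash
cat > sc.py <<'E'
from h import *
from scipy.optimize import least_squares
a=get_image("scene");b=get_image("top")
T=lambda u,v:(210+u/7-.43,130+v/7-.43)
S=lambda u,v:(215+u/7-.43,210+v/7-.43)
def yaw(p,q): d=q-p;return round(np.degrees(np.arctan2(d[1],d[0])),1),round(float(np.hypot(*d[:2])),1)
for n,im,p,q,z in [("scan far top edge T",b,T(368,106),T(125,132),82),("scan S far",a,S(385,235),S(590,160),82),("scan S near",a,S(355,185),S(510,113),82),("cradle near base T",b,T(365,235),T(183,252),0),("cradle far rail T",b,T(330,100),T(183,122),55),("cradle S far base",a,S(405,315),S(568,245),0),
 ("base front T",b,T(695,240),T(530,250),4),("base back S",a,S(85,415),S(240,355),0),("panel top T",b,T(708,70),T(540,84),123),("panel top S",a,S(65,300),S(232,243),123),("panel top front S",a,S(40,275),S(215,225),120),("tail S",a,S(355,185),S(385,235),82)]:
    P,Q=at(im,p,z),at(im,q,z);print(n,P.round(0)[:2],Q.round(0)[:2],yaw(P,Q))
def tri(la,lb):
    (o1,d1),(o2,d2)=ray(a,la),ray(b,lb);A=np.stack([d1,-d2],1);s=np.linalg.lstsq(A,o2-o1,rcond=None)[0]
    p,q=o1+s[0]*d1,o2+s[1]*d2;return ((p+q)/2).round(1),np.linalg.norm(p-q).round(1)
for n in("panel","scanner","scan_head","cradle"):
    A=[m for m in mark_of(a,n) if m["p"]>.3];B=[m for m in mark_of(b,n) if m["p"]>.3]
    for m in A:
        for k in B:
            t=tri(m["location"][::-1],k["location"][::-1])
            if t[1]<15:print(n,round(m["p"],2),round(k["p"],2),t)
E
python3 sc.py
```

```text
scan far top edge T [722.  29.] [711. 155.] (np.float64(95.0), 125.8)
scan S far [725.  30.] [719. 146.] (np.float64(92.8), 116.2)
scan S near [693.  25.] [680. 117.] (np.float64(98.2), 92.5)
cradle near base T [671.  33.] [663. 132.] (np.float64(94.3), 99.3)
cradle far rail T [733.  49.] [722. 127.] (np.float64(97.5), 78.1)
cradle S far base [737.  40.] [727. 139.] (np.float64(95.8), 98.7)
base front T [ 664. -145.] [660. -56.] (np.float64(92.4), 89.2)
base back S [ 735. -138.] [730. -51.] (np.float64(93.7), 88.0)
panel top T [ 727. -141.] [722. -57.] (np.float64(93.6), 83.9)
panel top S [ 725. -140.] [723. -52.] (np.float64(91.7), 87.5)
panel top front S [ 707. -147.] [709. -57.] (np.float64(88.6), 90.6)
tail S [693.  25.] [725.  30.] (np.float64(8.4), 32.3)
panel 0.69 0.58 (array([ 705.8, -100.3,   99.3]), np.float64(7.3))
scanner 0.84 0.97 (array([695.7, 107.2,  31.3]), np.float64(8.7))
scan_head 0.41 0.62 (array([692.4, 197.3,  18. ]), np.float64(10.5))
```

Request:
move_arm --pt "73.3 89.5 5 0 0 -0.352 60" --pt "73.3 89.5 5 0 0 -0.352 60" --pt "73.3 89.5 5 0 0 -0.352 60" --pt "73.3 89.5 5 0 0 -0.352 60" --pt "73.3 89.5 5 0 0 -0.352 60"

```text
t: 29.0
ee_pos: [483.0, -165.2, 174.7]
orientation: [2.633, 1.713, 0.001]
ft_force: [-0.4, -0.8, 0.4]
width: 60.1
```

Request:
move_arm --pt "73.3 89.5 5 0 0 -0.352 60" --pt "73.3 89.5 5 0 0 -0.352 60" --pt "73.3 89.5 5 0 0 -0.352 60" --pt "73.3 89.5 5 0 0 -0.352 60" --pt "73.3 89.5 5 0 0 -0.352 60"

```text
t: 29.42
ee_pos: [555.2, -76.7, 179.4]
orientation: [2.892, 1.227, -0.001]
ft_force: [0.2, 0.1, 0.5]
width: 59.8
```

Request:
move_arm --pt "73.3 89.5 5 0 0 -0.352 60" --pt "73.3 89.5 5 0 0 -0.352 60" --pt "73.3 89.5 5 0 0 -0.352 60" --pt "73.3 89.5 5 0 0 -0.352 60" --pt "73.3 89.5 5 0 0 -0.352 60"

```text
t: 29.83
ee_pos: [627.8, 11.7, 184.1]
orientation: [3.062, 0.702, -0.002]
ft_force: [-0.9, -0.6, 0.2]
width: 60.0
```

Request:
move_arm --pt "73.3 89.5 5 0 0 -0.352 60" --pt "73.3 89.5 5 0 0 -0.352 60" --pt "73.3 89.5 5 0 0 -0.352 60" --pt "73.3 89.5 5 0 0 -0.352 60" --pt "73.3 89.5 5 0 0 -0.352 60"

```text
t: 30.25
ee_pos: [700.8, 100.4, 188.9]
orientation: [3.137, 0.154, -0.003]
ft_force: [-0.2, 0.6, 0.1]
width: 59.8
```

Request:
move_arm --pt "0 0 0 0 0 0 60" --pt "0 0 0 0 0 0 60" --pt "0 0 -30 0 0 0 60" --pt "0 0 -60 0 0 0 60" --pt "0 0 -60 0 0 0 60"

```text
t: 30.67
ee_pos: [696.8, 99.5, 124.1]
orientation: [3.137, 0.148, -0.015]
ft_force: [-2.8, -0.6, -1.7]
width: 59.8
```

Run:
```python
exec(open("st.py").read())
im=get_image("wrist");save(im,"w4.png",s=1.5)
T=np.array(im["camera_from_world"]);K=np.array(im["mtx"]);print(K,(-T[:3,:3].T@T[:3,3]).round(1),(-T[2,:3]).round(3))
def fish(P):
    c=T[:3,:3]@np.array(P,float)+T[:3,3];v=np.array([c[0],-c[1],-c[2]]);th=np.arctan2(np.hypot(v[0],v[1]),v[2]);u=v[:2]/np.hypot(v[0],v[1])*th
    return (K[:2,:2]@u+K[:2,2]).round(0).tolist()
c,s=np.cos(np.radians(95.5)),np.sin(np.radians(95.5))
g=np.array(im["color"][:,:,::-1]).copy()
for lx,ly in((-75,17),(-75,-17),(55,17),(55,-17)):
    p=fish([701.3+c*lx-s*ly,101.8+s*lx+c*ly,82]);print(lx,ly,p);cv2.circle(g,tuple(int(x) for x in p),2,(0,0,255),-1)
cv2.imwrite("pics/w4.png",cv2.resize(g,None,fx=1.5,fy=1.5))
```

```text
30.67 pos [696.8  99.5 124.1] toolx yaw 5.41 z [-0.01  -0.001 -1.   ] q [ 0.12  0.65  1.49 -0.    1.01  0.03] F [-2.79 -0.61 -1.73] w 59.8
[[297.31863964   0.         258.75718936]
 [  0.         297.31863964 193.46820441]
 [  0.           0.           1.        ]] [691.  167.4 285.7] [ 0.015 -0.252 -0.967]
-75 17 [245.0, 298.0]
-75 -17 [287.0, 298.0]
55 17 [242.0, 134.0]
55 -17 [292.0, 134.0]
```

View pics/w4.png

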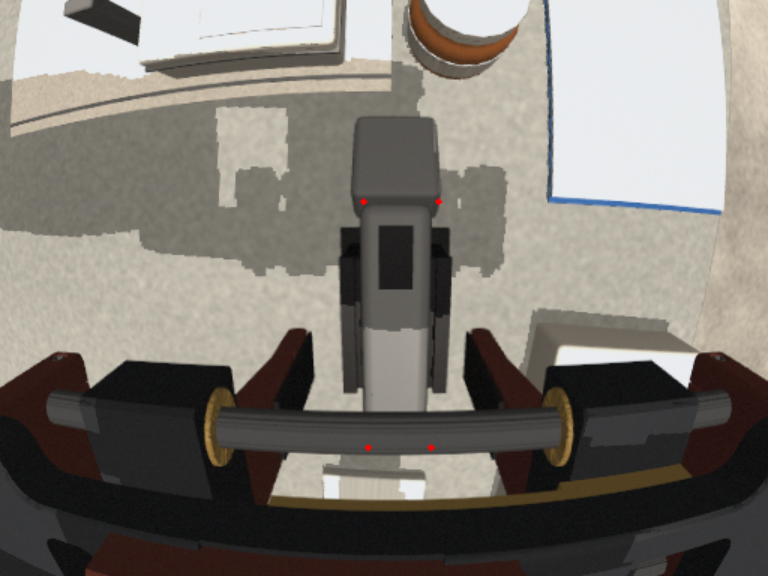

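The bar (viewed cols 362–432) lies about 2 mm left of the overlay, and its head is parallel. I'll nudge x by -1.5 and descend.

Request:
move_arm --pt "-1.5 0 0 0 0 0 60" --pt "-1.5 0 -30 0 0 0 60" --pt "-1.5 0 -55 0 0 0 60" --pt "-1.5 0 -71 0 0 0 60" --pt "-1.5 0 -71 0 0 0 60"

```text
t: 31.13
ee_pos: [698.4, 101.2, 56.7]
orientation: [3.138, 0.149, -0.006]
ft_force: [-0.8, -0.1, -0.4]
width: 60.1
```

Request:
move_arm --pt "0 0 0 0 0 0 60" --pt "0 0 0 0 0 0 60" --pt "0 0 0 0 0 0 45" --pt "0 0 0 0 0 0 35" --pt "0 0 0 0 0 0 25"

```text
t: 31.55
ee_pos: [700.7, 101.9, 59.9]
orientation: [-3.138, -0.149, -0.003]
ft_force: [1.0, 0.8, 0.8]
width: 43.9
```

Request:
move_arm --pt "0 0 0 0 0 0 20" --pt "0 0 0 0 0 0 20" --pt "0 0 0 0 0 0 20" --pt "0 0 0 0 0 0 20" --pt "0 0 0 0 0 0 20"

```text
t: 31.97
ee_pos: [700.2, 101.8, 59.3]
orientation: [-3.138, -0.149, -0.001]
ft_force: [-2.4, 0.3, 6.1]
width: 34.1
```

```bash
python3 st.py; python3 meas.py 3;python3 - <<'E'
from fit import *
im=get_image("scene");print(boxes(im,(120,130,340,250),130))
E
```

```text
31.97 pos [700.2 101.8  59.3] toolx yaw 5.44 z [ 0.  0. -1.] q [0.13 0.73 1.51 0.   0.9  0.03] F [-2.35  0.31  6.07] w 34.1
F [-1.609  0.612  5.862] sd [0.55 0.22 0.48] w 33.844954801002125 z [700.227383   101.81986235  59.25871129]
(130.0, [([483.5, -263.5], 119.5, 62.9, -3.9), ([483.2, 258.6], 499.2, 240.7, 3.3), ([136.7, -44.3], 161.7, 48.8, 71.2)])
```

Request:
move_arm --pt "0 0 5 0 0 0 20" --pt "0 0 15 0 0 0 20" --pt "0 0 30 0 0 0 20" --pt "0 0 50 0 0 0 20" --pt "0 0 70 0 0 0 20"

```text
t: 32.58
ee_pos: [699.8, 101.7, 130.1]
orientation: [3.138, 0.149, -0.001]
ft_force: [0.2, 0.3, -1.6]
width: 33.7
```

Request:
move_arm --pt "-10 -10 20 0 0 0 20" --pt "-25 -20 35 0 0 0 20" --pt "-40 -30 45 0 0 0 20" --pt "-50 -40 50 0 0 0 20" --pt "-50 -40 50 0 0 0 20"

```text
t: 33.0
ee_pos: [649.0, 60.2, 180.9]
orientation: [3.138, 0.148, 0.002]
ft_force: [0.8, -0.5, -1.3]
width: 33.8
```

```bash
python3 st.py
python3 - <<'E'
from h import *
w=get_image("wrist");s=get_image("scene")
A=cv2.resize(w["color"][40:,100:420,::-1],(512,550));B=cv2.resize(s["color"][180:260,230:330,::-1],(288,230))
c=np.zeros((550,800,3),np.uint8);c[:,:512]=A;c[:230,512:]=B;cv2.imwrite("pics/c1.png",c)
E
```

```text
33.0 pos [649.   60.2 180.9] toolx yaw 5.38 z [ 0.001 -0.    -1.   ] q [ 0.07  0.51  1.6  -0.    1.03 -0.02] F [ 0.82 -0.55 -1.31] w 33.8
```

View pics/c1.png

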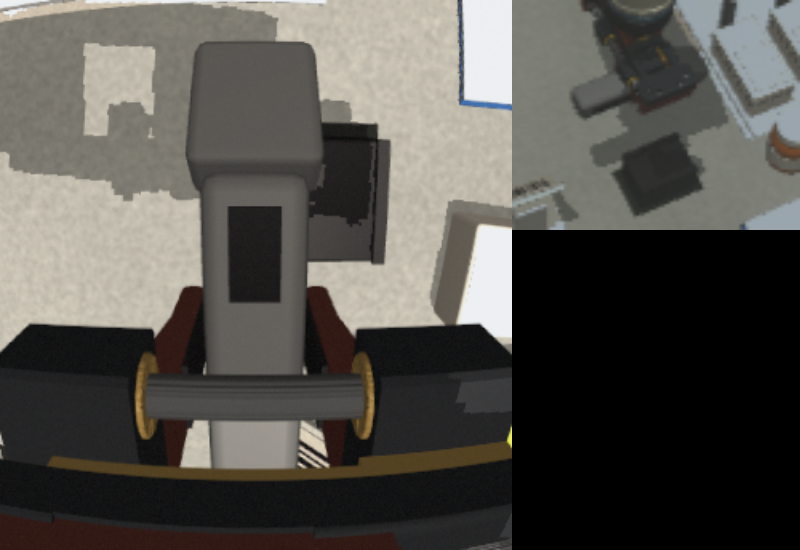

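The scanner is held straight in the jaws and the cradle is empty. Swing it round to face the panel.

Request:
move_arm --pt "-28.9 -42.4 1 0 0 -0.403 20" --pt "-28.9 -42.4 1 0 0 -0.403 20" --pt "-28.9 -42.4 1 0 0 -0.403 20" --pt "-28.9 -42.4 1 0 0 -0.403 20" --pt "-28.9 -42.4 1 0 0 -0.403 20"

```text
t: 33.52
ee_pos: [621.4, 19.4, 179.0]
orientation: [-3.104, 0.484, 0.001]
ft_force: [-0.5, 0.3, -1.2]
width: 33.7
```

Request:
move_arm --pt "-28.9 -42.4 1 0 0 -0.403 20" --pt "-28.9 -42.4 1 0 0 -0.403 20" --pt "-28.9 -42.4 1 0 0 -0.403 20" --pt "-28.9 -42.4 1 0 0 -0.403 20" --pt "-28.9 -42.4 1 0 0 -0.403 20"

```text
t: 33.93
ee_pos: [592.5, -23.0, 180.2]
orientation: [2.945, -1.093, -0.001]
ft_force: [0.4, 1.1, -0.9]
width: 34.0
```

Request:
move_arm --pt "-28.9 -42.4 1 0 0 -0.403 20" --pt "-28.9 -42.4 1 0 0 -0.403 20" --pt "-28.9 -42.4 1 0 0 -0.403 20" --pt "-28.9 -42.4 1 0 0 -0.403 20" --pt "-28.9 -42.4 1 0 0 -0.403 20"

```text
t: 34.35
ee_pos: [563.6, -65.4, 181.4]
orientation: [2.668, -1.659, -0.0]
ft_force: [0.3, -0.8, -1.8]
width: 33.8
```

Request:
move_arm --pt "-28.9 -42.3 0 0 0 -0.403 20" --pt "-28.9 -42.3 0 0 0 -0.403 20" --pt "-28.9 -42.3 0 0 0 -0.403 20" --pt "-28.9 -42.3 0 0 0 -0.403 20" --pt "-28.9 -42.3 0 0 0 -0.403 20"

```text
t: 34.77
ee_pos: [534.7, -107.7, 181.5]
orientation: [-2.283, 2.158, 0.0]
ft_force: [-0.1, 0.1, -1.1]
width: 33.9
```

Request:
move_arm --pt "0 0 0 -0.0024 0.045 0 20" --pt "0 0 0 -0.0047 0.09 0 20" --pt "0 0 0 -0.0047 0.09 0 20" --pt "0 0 0 -0.0047 0.09 0 20" --pt "0 0 0 -0.0047 0.09 0 20"

```text
t: 35.18
ee_pos: [534.3, -107.4, 181.3]
orientation: [2.234, -2.113, -0.095]
ft_force: [-0.7, -0.2, -1.1]
width: 34.0
```

```bash
python3 st.py
python3 - <<'E'
from h import *
w=get_image("wrist");s=get_image("scene");t=get_image("top")
A=cv2.resize(w["color"][:330,100:420,::-1],(520,536));B=cv2.resize(s["color"][180:260,200:300,::-1],(280,224));C=cv2.resize(t["color"][130:210,245:335,::-1],(280,249))
c=np.zeros((536,800,3),np.uint8);c[:,:520]=A;c[:224,520:]=B;c[230:479,520:]=C;cv2.imwrite("pics/c2.png",c)
T=np.array(w["camera_from_world"]);K=np.array(w["mtx"])
def fish(P):
    q=T[:3,:3]@np.array(P,float)+T[:3,3];v=np.array([q[0],-q[1],-q[2]]);r=np.hypot(v[0],v[1]);return K[:2,:2]@(v[:2]/r*np.arctan2(r,v[2]))+K[:2,2]
for n,P in dict(centre=(702,-99,95),TL=(726,-54,123),TR=(726,-144,123)).items():
    p=fish(P);print(n,p.round(),"in crop",((p-[100,0])*520/320).round())
E
```

```text
35.18 pos [ 534.3 -107.4  181.3] toolx yaw -86.8 z [-0.089 -0.005 -0.996] q [-0.21  0.4   1.78 -0.03  1.05  1.32] F [-0.73 -0.24 -1.1 ] w 34.0
centre [259. -11.] in crop [259. -17.]
TL [200. -50.] in crop [162. -82.]
TR [323. -44.] in crop [362. -72.]
```

View pics/c2.png

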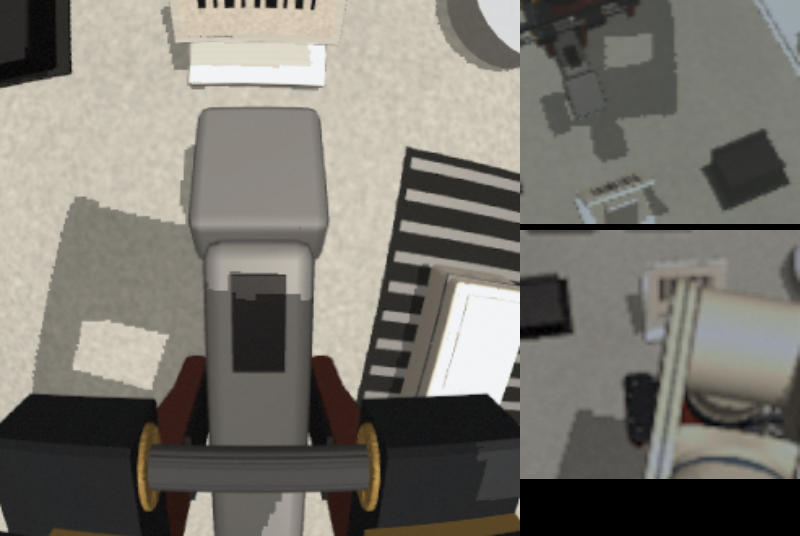

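Run:
```python
from h import *
w=get_image("wrist")
T=np.array(w["camera_from_world"]);K=np.array(w["mtx"])
def fish(P):
    q=T[:3,:3]@np.array(P,float)+T[:3,3];v=np.array([q[0],-q[1],-q[2]]);r=np.hypot(v[0],v[1]);return K[:2,:2]@(v[:2]/r*np.arctan2(r,v[2]))+K[:2,2]
for n,P in dict(BL=(678,-55,67),BR=(678,-145,67),BLx5=(683,-55,67)).items():print(n,((fish(P)-[100,0])*520/320).round())
from fit import boxes
print(boxes(get_image('scene'),(120,130,340,250),130)[1][:2])
```

```text
BL [175.  37.]
BR [340.  45.]
BLx5 [176.  29.]
[([483.5, -263.5], 119.5, 62.9, -3.9), ([559.2, 286.7], 344.1, 194.4, 4.8)]
```

Request:
move_arm --pt "0 0 0 0 0 0 20" --pt "0 0 0 0 0 0 20" --pt "0 0 0 0 0 0 20" --pt "0 0 0 0 0 0 20" --pt "0 0 0 0 0 0 20"

```text
t: 35.85
ee_pos: [534.4, -107.8, 181.7]
orientation: [2.232, -2.115, -0.095]
ft_force: [-0.9, -0.7, -1.4]
width: 33.9
```

Request:
move_arm --pt "0 0 0 0 0 0 20" --pt "0 0 0 0 0 0 20" --pt "0 0 0 0 0 0 20" --pt "0 0 0 0 0 0 20" --pt "0 0 0 0 0 0 20"

```text
t: 36.27
ee_pos: [534.4, -107.8, 181.7]
orientation: [2.232, -2.115, -0.096]
ft_force: [0.5, 0.6, -2.2]
width: 33.8
```

Request:
move_arm --pt "0 0 0 0 0 0 20" --pt "0 0 0 0 0 0 20" --pt "0 0 0 0 0 0 20" --pt "0 0 0 0 0 0 20" --pt "0 0 0 0 0 0 20"

```text
t: 36.68
ee_pos: [534.4, -107.8, 181.7]
orientation: [2.232, -2.115, -0.096]
ft_force: [-0.2, 0.1, -1.9]
width: 33.9
```

Request:
move_arm --pt "0 0 0 0 0 0 20" --pt "0 0 0 0 0 0 20" --pt "0 0 0 0 0 0 20" --pt "0 0 0 0 0 0 20" --pt "0 0 0 0 0 0 20"

```text
t: 37.1
ee_pos: [534.4, -107.8, 181.7]
orientation: [2.232, -2.115, -0.095]
ft_force: [0.3, -0.6, -1.2]
width: 34.0
```

The panel's bottom corners project within 3 px of where they are seen, and it held steady for over 1.6 s. Return the scanner.

Request:
move_arm --pt "0 0 0 0.0024 -0.045 0 20" --pt "0 0 0 0.0047 -0.09 0 20" --pt "0 0 0 0.0047 -0.09 0 20" --pt "0 0 0 0.0047 -0.09 0 20" --pt "0 0 0 0.0047 -0.09 0 20"

```text
t: 37.52
ee_pos: [534.7, -107.9, 181.9]
orientation: [2.28, -2.161, -0.0]
ft_force: [0.0, 0.4, -1.0]
width: 33.9
```

Request:
move_arm --pt "28.9 42.4 0 0 0 0.403 20" --pt "28.9 42.4 0 0 0 0.403 20" --pt "28.9 42.4 0 0 0 0.403 20" --pt "28.9 42.4 0 0 0 0.403 20" --pt "28.9 42.4 0 0 0 0.403 20"

```text
t: 37.93
ee_pos: [563.8, -65.0, 181.5]
orientation: [2.668, -1.658, -0.001]
ft_force: [-0.1, -0.4, -1.5]
width: 33.9
```

Request:
move_arm --pt "28.9 42.4 -1 0 0 0.403 20" --pt "28.9 42.4 -1 0 0 0.403 20" --pt "28.9 42.4 -1 0 0 0.403 20" --pt "28.9 42.4 -1 0 0 0.403 20" --pt "28.9 42.4 -1 0 0 0.403 20"

```text
t: 38.35
ee_pos: [592.5, -22.8, 180.5]
orientation: [2.945, -1.094, -0.001]
ft_force: [0.1, 0.4, -1.5]
width: 33.9
```

Request:
move_arm --pt "28.9 42.4 -1 0 0 0.403 20" --pt "28.9 42.4 -1 0 0 0.403 20" --pt "28.9 42.4 -1 0 0 0.403 20" --pt "28.9 42.4 -1 0 0 0.403 20" --pt "28.9 42.4 -1 0 0 0.403 20"

```text
t: 38.77
ee_pos: [621.2, 19.5, 179.5]
orientation: [3.104, -0.484, -0.001]
ft_force: [-0.1, 0.1, -1.8]
width: 33.5
```

Request:
move_arm --pt "28.9 42.3 -1 0 0 0.403 20" --pt "28.9 42.3 -1 0 0 0.403 20" --pt "28.9 42.3 -1 0 0 0.403 20" --pt "28.9 42.3 -1 0 0 0.403 20" --pt "28.9 42.3 -1 0 0 0.403 20"

```text
t: 39.18
ee_pos: [650.0, 61.7, 178.5]
orientation: [3.138, 0.146, -0.001]
ft_force: [-0.1, -0.1, -1.3]
width: 33.6
```

Request:
move_arm --pt "15 12 0 0 0 0 20" --pt "35 28 0 0 0 0 20" --pt "50 40 0 0 0 0 20" --pt "50 40 0 0 0 0 20" --pt "50 40 0 0 0 0 20"

```text
t: 39.6
ee_pos: [700.1, 101.8, 178.3]
orientation: [3.138, 0.145, -0.001]
ft_force: [-1.1, -0.0, -2.3]
width: 33.9
```

```bash
sed 's/, / /' st.py >/dev/null; python3 st.py
```

```text
39.6 pos [700.1 101.8 178.3] toolx yaw 5.3 z [-0. -0. -1.] q [ 0.13  0.59  1.46 -0.    1.09  0.04] F [-1.14 -0.04 -2.27] w 33.9
```

Request:
move_arm --pt "0 0 -15 0 0 0 20" --pt "0 0 -35 0 0 0 20" --pt "0 0 -60 0 0 0 20" --pt "0 0 -80 0 0 0 20" --pt "0 0 -95 0 0 0 20"

```text
t: 40.02
ee_pos: [698.1, 100.6, 81.7]
orientation: [3.138, 0.145, -0.005]
ft_force: [-0.3, -0.3, -1.7]
width: 33.7
```

Request:
move_arm --pt "0 0 -7 0 0 0 20" --pt "0 0 -14 0 0 0 20" --pt "0 0 -20 0 0 0 20" --pt "0 0 -23 0 0 0 20" --pt "0 0 -24 0 0 0 20"

```text
t: 40.43
ee_pos: [700.2, 101.7, 59.9]
orientation: [-3.138, -0.149, -0.001]
ft_force: [0.2, 0.6, -1.7]
width: 33.9
```

Request:
move_arm --pt "0 0 -0.2 0 0 0 20" --pt "0 0 -0.5 0 0 0 20" --pt "0 0 -0.5 0 0 0 20" --pt "0 0 -0.5 0 0 0 20" --pt "0 0 -0.5 0 0 0 20"

```text
t: 40.85
ee_pos: [700.2, 101.8, 59.5]
orientation: [-3.138, -0.149, -0.001]
ft_force: [-0.0, 0.0, -1.3]
width: 33.9
```

Request:
move_arm --pt "0 0 0 0 0 0 33" --pt "0 0 0 0 0 0 36" --pt "0 0 0 0 0 0 40" --pt "0 0 0 0 0 0 50" --pt "0 0 0 0 0 0 60"

```text
t: 41.27
ee_pos: [700.2, 101.8, 59.4]
orientation: [-3.138, -0.149, -0.001]
ft_force: [-0.2, 0.5, 0.1]
width: 50.0
```

Request:
move_arm --pt "0 0 0 0 0 0 60" --pt "0 0 0 0 0 0 60" --pt "0 0 10 0 0 0 60" --pt "0 0 30 0 0 0 60" --pt "0 0 60 0 0 0 60"

```text
t: 41.68
ee_pos: [698.0, 101.5, 117.6]
orientation: [3.138, 0.149, -0.008]
ft_force: [-0.4, -0.9, -0.1]
width: 60.1
```

Request:
move_arm --pt "0 0 20 0 0 0 60" --pt "0 0 60 0 0 0 60" --pt "-20 -20 70 0 0 0 60" --pt "-60 -50 70 0 0 0 60" --pt "-100 -80 70 0 0 0 60"

```text
t: 42.1
ee_pos: [613.6, 31.5, 191.3]
orientation: [3.138, 0.151, 0.006]
ft_force: [-0.9, -0.5, -0.7]
width: 60.3
```

Request:
move_arm --pt "-160 -50 60 0 0 0 60" --pt "-160 -50 60 0 0 0 60" --pt "-160 -50 60 0 0 0 60" --pt "-160 -50 60 0 0 0 60" --pt "-160 -50 60 0 0 0 60"

```text
t: 42.52
ee_pos: [449.0, -19.1, 251.0]
orientation: [3.138, 0.148, -0.0]
ft_force: [0.5, -0.2, -0.3]
width: 60.2
```

```bash
python3 st.py
python3 - <<'E'
from fit import *
s=get_image("scene");t=get_image("top")
print(boxes(s,(120,130,340,250),130))
A=cv2.resize(t["color"][115:270,125:405,::-1],(800,443));B=cv2.resize(s["color"][210:265,230:330,::-1],(280,154))
c=np.zeros((600,800,3),np.uint8);c[:443]=A;c[445:599,:280]=B;cv2.imwrite("pics/c3.png",c)
E
```

```text
42.52 pos [449.  -19.1 251. ] toolx yaw 5.39 z [-0. -0. -1.] q [-0.07  0.12  1.97 -0.    1.04 -0.16] F [ 0.48 -0.23 -0.27] w 60.2
(130.0, [([483.5, -263.5], 119.5, 62.9, -3.9), ([559.3, 286.7], 343.3, 194.3, 4.6), ([128.7, -68.0], 111.8, 48.8, 71.2)])
```

View pics/c3.png

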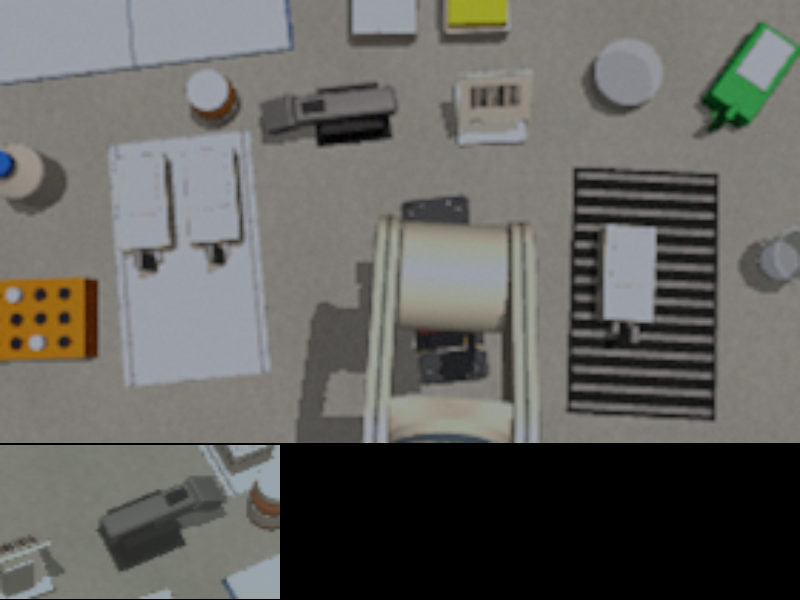

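Everything is in place: A on the ribbed mat at (629,272), B and C on the pad at (212,197) and (142,200), and the scanner back on its cradle as at the start. Hand in.

```bash
python3 -c "
from workcell import *
print(close_job())"
```

```text
the job is handed in; nothing more can be done
None
```

The job is done and handed in at about 42 s of the 210 s. Three boxes were there; box4 was absent.

| Start position | Measured weight | Placed on |
|---|---|---|
| Left (+y) | about 490 g | paper pad |
| Middle | about 530 g | paper pad |
| Right (−y) | about 910 g | ribbed mat |

- **Weighing:** each box's tab end was lifted 12 mm and the force averaged for about 1.2 s, good to about ±25 g. The right box reads just above the stated 900 g maximum, within that error. The middle box lies within 60 g of the limit, so either place would do.
- **Scan:** I held the scanner square to the label at about 100 mm for over 1.6 s, with no tool movement. The label's lower corners appeared within 3 px of where I predicted them. The interface gives no read signal, so I can't confirm the read itself.
- **Final check:** the last pictures show all three boxes let go inside their mats, the scanner back on its cradle as at the start, and the arm clear. The bystanders in view had not moved.
- **Not fully measured:** the middle box's final position was judged by eye, because its white top merges with the white pad in the automatic fit. No box was seen to be knocked out of place, and no check failed.

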